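# Put the blue solder sucker back on its forked rest

### The arm

A 6-joint arm with a two-finger parallel gripper is mounted at the origin on the work surface. World frame = base frame: x ahead of the robot, y to its left, z up, the work surface at z = 0. Lengths are in mm, angles in rad, forces in N, time in s.
With the tool pointing down it reaches from about 275 to 1000 mm from the base axis. Payload 8.4 kg.
Tool frame: the origin (TCP) lies midway between the tips of the shut fingers; the grasp point (between the pads) lies 19 mm behind it (r.grip_point_offset is the distance from the TCP to the grasp point, in mm); z points along the fingers, x is the direction in which the jaws open and shut, and the axes are right-handed (so a half turn about z gives the same grasp; the last joint's range is limited). The gripper opens to 85 mm and grips with 20 to 120 N. Pads are 22 mm wide; open, the fingers measure 114 mm over their backs; the gripper's body (76 mm by 85 mm) begins 54 mm behind the grasp point. The pads swing forward as they close: fully open they stand 13 mm farther back than shut.
Start: joints at [1.154, 0.353, 1.633, -0, 1.155, -0.002], TCP at [251.878, 572.001, 231.281] pointing down, gripper open.
Joint ranges: [-2.63, 2.63], [-0.92, 2.1], [0.06, 2.66], [-1.3, 4.44], [0, 2.69], [-3.02, 3.02]. Speed limits (rad/s): [2.22, 2.22, 2.79, 3.14, 3.14, 3.14].

### API

Orientations are given as [roll, pitch, yaw] about the fixed x, y, z axes, in that order (R = Rz(yaw) Ry(pitch) Rx(roll)).
In Python, from rig import monitor, vision, sign_off, r gives the robot as it stands.
- The arm moves only by the shell command python3 -m inch 'ROWS' [FORCE]. ROWS is JSON, a list of rows, each an object with "dp": the shift along the tool's x, y, z in mm, a list of three; "angular": the turn, a rotation vector about the tool's x, y, z in rad, a list of three; "fingers": the closure in counts, from 0 (fully open) to 255 (shut). A call has 1 to 12 rows; each row is the pose to reach, as a shift and turn from the pose commanded when the call began, along the tool's axes at that moment; what a row does not reach only later rows make up. A row lasts 1/12 s, in which the tool goes at most 41.7 mm and 7.16 degrees, less where a joint would pass 70% of its speed; a pose out of reach is approached as far as the arm can. A call with a gripper value outside its range is refused whole. The fingers move at their own pace and stop on an object; FORCE is the grip in N (left out, the last holds). Time passes only in rows, so rows that repeat a pose let the fingers close. It gives the time, the measured TCP pose, the force and the opening at its end, in the units of the state.
- monitor.sense(): the state, without advancing time (a new reading comes with each control period).
- vision.grab_frame(name): name is "scene" or "top" or "wrist"; returns (picture, depth): 480x640x3 uint8, blue, green, red; 480x640 float32, mm along the optical axis (not along the pixel's ray), 0 where there is no reading.
- vision.camera_params(name): a dict with "fx", "fy", "cx", "cy" (pixels), "R" (3x3) and "t" (3): a world point X has camera coordinates R X + t. Camera axes: x right, y down, z forward; pixel columns grow to the right and rows downward; lengths in mm; the calibration is good to about 2 mm. A picture is of the moment at which its call begins: read the wrist's pose just before it. camera_params takes no time and is no camera call; for the wrist camera it gives the pose at the moment of the call.
- sign_off(): hands the job in, once; it reports no verdict.
The state is a dict: "clock": time; "qpos": joint angles; "qvel": joint speeds; "joint_efforts": joint torques, N m; "eef_pos": TCP position; "tcp_rot": TCP orientation; "contact_force": force on the tool from outside, world axes, zero at the start; "wrist_torque": the same for the moment, N m; "opening": opening from 0.0 (shut) to 1.0 (fully open).
Only numpy, scipy, OpenCV 4.12 (cv2) and the standard library are available. Lean on these libraries where they do the work, as an engineer would, in place of code of your own. Each camera call takes 0.05 s, during which the arm holds its last target.

### The job

Tidy the repair bench: pick up the blue solder sucker and lay it level across the raised two-forked rest, with the middle of its barrel midway between the two forks and the barrel down in both notches, either way round. Set it down gently rather than letting it drop, and leave the orange solder sucker lying where it is.

Things in the scene. Friction and masses are not known exactly. Their poses are not given: they have to be found in the camera images.
- pump_blue: Blue solder sucker, 90 g, loose, lying on the table. Straight eight-sided blue barrel 160 mm long, 24 mm across flats (two flats upright to grip; does not roll); white nozzle at one end, black push button on a steel rod at the other, each sticking out 35 mm. Origin: mid-length of the barrel, on its underside; it balances within a few mm of there. x along the barrel to the nozzle, z up.
- pump_orange: Orange solder sucker, a bystander: same shape, size and axes as the blue one, loose, lying flat on the table.
- rest: Forked tool rest, fixed: dark base plate 150 x 80 x 12 mm, two aluminium forks with yellow arms at x = -50 and +50 mm, each 10 mm thick along x, open between. Notches: flat floor 26 mm wide (y), 70 mm above the table; arms flare at 45 degrees to 62 mm wide; top 90 mm. A barrel in both notches lies along the rest's x. Origin: centre of the base's underside, z up.
- rest_seat (a point): Point midway between the two forks at the height of the notch floors, 70 mm above the table: where the blue barrel's origin belongs. Axes as the rest's.
Not all that is in view belongs to the job. Of the things like the pump_blue, leave any that is green or turquoise; of the rest the larger one is meant.

How it is judged (in metres and radians):
At the end, for the whole second after the job is handed in: The blue solder sucker rests in both notches: mid-barrel within 20 mm of midway between the forks seen from above, underside 5 mm below to 6 mm above the notch floors, within 10 degrees of the rest's x axis, either way round; the orange one within 20 mm of its start (horizontal distance between pump_blue and rest_seat below 0.02 m and z of pump_blue in the frame of rest_seat between -0.005 and 0.006 m and angle between the x axis of pump_blue and the x axis of rest, either way round below 0.175 rad and linear speed of pump_blue below 0.02 m/s and distance of pump_orange from where it was at the start of the episode below 0.02 m); the robot touches nothing.
It fails at once if the blue solder sucker falls freely (faster than 0.6 m/s with no finger on it, a drop of about 20 mm) (linear speed of pump_blue above 0.6 m/s and contact force between pump_blue and the fingers below 0.05 N).
It fails at once if the orange solder sucker is moved by more than 20 mm (distance of pump_orange from where it was at the start of the episode above 0.02 m).
It also fails if it takes over 40 s, if anything falls off the work surface, if the arm or the gripper's body presses on something with over 40 N, if the wrist force passes 120 N, or if a joint passes its speed limit or range.

## Working session

There is one attempt and no reset: what is moved stays moved. The work goes in short steps, Python scripts to look and compute and a shell command to move; the robot and the scene stay as the last step left them, time stands still between calls to the robot, and variables do not carry over. Pictures are saved under pics/ and viewed, and the job is handed in when it is done.

```bash
ls; mkdir -p pics
python3 - <<'E'
from rig import monitor, vision, r
import cv2, numpy as np
print(monitor.sense()); print(r.grip_point_offset)
for n in ("scene","top"):
    p,d=vision.grab_frame(n); cv2.imwrite(f"pics/{n}0.png",p); np.save(f"{n}0.npy",d)
    print(n,vision.camera_params(n))
E
```

```text
pics
{'clock': 0.0, 'qpos': array([ 1.15364214e+00,  3.53672683e-01,  1.63412900e+00, -1.14623396e-05,
        1.15520126e+00, -2.37777833e-03]), 'qvel': array([ 0.00084512, -0.00107358,  0.0018951 ,  0.00096729, -0.00093636,
        0.00037824]), 'joint_efforts': array([-2.71899160e-03, -6.05241323e+01, -3.42074955e+01, -8.85878148e-05,
        9.03690961e-03, -1.09609380e-05]), 'eef_pos': array([251.66389454, 571.57379812, 230.54855726]), 'tcp_rot': array([3.14158553e+00, 1.41030993e-03, 1.15602455e+00]), 'contact_force': array([ 0.81586233, -0.31858612,  0.3451317 ]), 'wrist_torque': array([-0.00057898, -0.01783727, -0.0450132 ]), 'opening': 0.9957668699914083}
18.700000000000003
scene {'fx': 564.4562797354021, 'fy': 564.4562797354021, 'cx': 318.4048780081583, 'cy': 231.728610667866, 'R': array([[ 0.7551229 ,  0.65520599, -0.02223766],
       [ 0.34329335, -0.42408734, -0.83803318],
       [-0.55851506,  0.625184  , -0.54516592]]), 't': array([-322.34818208, -111.14303857, 1422.20999415])}
top {'fx': 554.8845858197225, 'fy': 554.8845858197225, 'cx': 319.1652005625768, 'cy': 244.12526459407596, 'R': array([[-1.33174665e-02, -9.99909600e-01, -1.85371629e-03],
       [-9.96448465e-01,  1.34254778e-02, -8.31276884e-02],
       [ 8.31450607e-02,  7.40082543e-04, -9.96537180e-01]]), 't': array([ -24.92755229,  423.52095697, 1179.95759693])}
```

View pics/scene0.png

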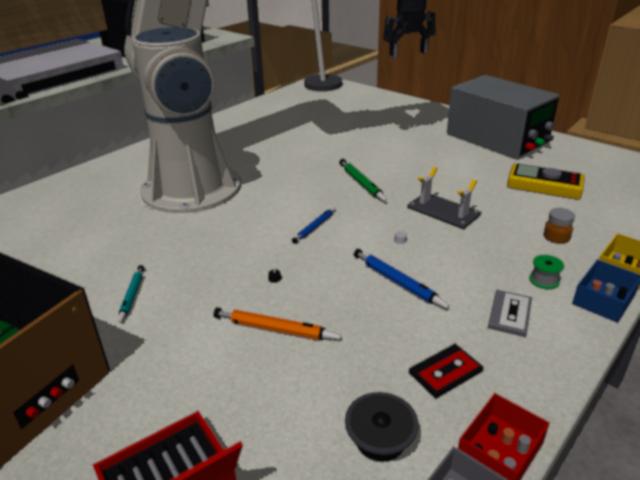

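View pics/top0.png

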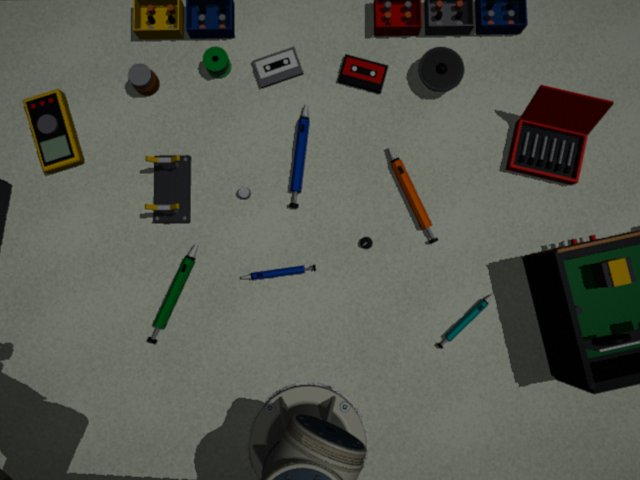

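Candidates, by top-view pixel: large blue (300,155), small blue (278,272), green (173,293), turquoise (463,322), orange (410,195; the bystander). I choose the large blue at (300,155). Next I check it and the rest in a close crop.

```bash
cat > h.py <<'E'
import numpy as np, cv2
def ray(cp,uv,z):
    uv=np.atleast_2d(np.asarray(uv,float)); R=np.array(cp["R"]);t=np.array(cp["t"])
    d=np.c_[(uv[:,0]-cp["cx"])/cp["fx"],(uv[:,1]-cp["cy"])/cp["fy"],np.ones(len(uv))]@R
    c=-R.T@t
    return c+d*((z-c[2])/d[:,2])[:,None]
def pts(cp,d,m):
    v,u=np.nonzero(m&(d>0)); z=d[v,u]
    P=np.c_[(u-cp["cx"])/cp["fx"]*z,(v-cp["cy"])/cp["fy"]*z,z]
    return (P-np.array(cp["t"]))@np.array(cp["R"])
def col(p,lo,hi,box):
    m=cv2.inRange(cv2.cvtColor(p,cv2.COLOR_BGR2HSV),lo,hi)>0
    b=np.zeros_like(m); x0,y0,x1,y1=box; b[y0:y1,x0:x1]=1
    return m&b
BLUE=((100,120,50),(130,255,255)); YEL=((18,110,70),(35,255,255)); ORG=((5,130,80),(18,255,255))
def axis(P):  # centre of extents, dir, half extents
    c=P.mean(0); d=np.linalg.svd(P-c,full_matrices=False)[2][0]; n=np.array([-d[1],d[0]])
    a=(P-c)@d; b=(P-c)@n
    return c+d*(a.min()+a.max())/2+n*(b.min()+b.max())/2, np.arctan2(d[1],d[0]), np.ptp(a),np.ptp(b)
E
python3 - <<'E'
from rig import vision
from h import *
p=cv2.imread("pics/top0.png"); d=np.load("top0.npy"); s=cv2.imread("pics/scene0.png"); ds=np.load("scene0.npy")
ct=vision.camera_params("top"); cs=vision.camera_params("scene")
print("camc",-ct["R"].T@ct["t"],-cs["R"].T@cs["t"])
for n,c,b in (("blue",BLUE,(270,95,330,215)),("small",BLUE,(235,250,320,290)),("orange",ORG,(370,140,450,245))):
    m=col(p,*c,b); v,u=np.nonzero(m); P=ray(ct,np.c_[u,v],12)[:,:2]
    print(n,m.sum(),*axis(P)); Q=pts(ct,d,m); print("  z",np.percentile(Q[:,2],[5,50,95]))
m=col(p,*YEL,(135,145,200,220)); 
k,l,st,ce=cv2.connectedComponentsWithStats(m.astype(np.uint8))
for i in range(1,k):
    if st[i,4]>8:
        Q=pts(ct,d,l==i); print("yel top",st[i],ce[i],np.median(Q,0),ray(ct,ce[i],85))
m=col(s,*YEL,(405,160,490,225)); k,l,st,ce=cv2.connectedComponentsWithStats(m.astype(np.uint8))
for i in range(1,k):
    if st[i,4]>8:
        Q=pts(cs,ds,l==i); print("yel scene",st[i],ce[i],np.median(Q,0),ray(cs,ce[i],85))
a=cv2.resize(p[95:215,250:350],None,fx=4,fy=4,interpolation=cv2.INTER_CUBIC)
b=cv2.resize(p[130:250,130:225],None,fx=4,fy=4,interpolation=cv2.INTER_CUBIC)
cv2.imwrite("pics/crop1.png",np.hstack([a,b]))
E
```

```text
camc [ 323.57718967  -31.4845361  1211.03172573] [1075.892868   -725.07283488  675.03060202]
blue 597 [621.78562575   8.40907685] 3.007632338098295 161.58990021665463 19.537802071227425
  z [17.96861064 22.94236472 27.23717402]
small 349 [363.70959336  58.19307337] 1.6942294118536234 111.35891637487805 15.642013899901064
  z [10.67609042 15.54195755 19.74292774]
orange 505 [ 532.92856341 -236.56625207] -2.730751853431927 160.7928488100443 17.168365981784504
  z [18.18297951 23.07326174 27.00627847]
yel top [174 155   6   6  20] [177.2  157.55] [600.55057175 258.89121466  87.49267241] [[600.78853513 259.98304016  85.        ]]
yel top [146 156  12   6  60] [151.38333333 158.65      ] [600.53669838 315.7903638   79.60922166] [[599.21364927 313.27212011  85.        ]]
yel top [145 204  13   6  66] [150.95454545 206.40909091] [500.57774882 315.68719239  79.10021797] [[499.71716969 312.97429166  85.        ]]
yel top [170 205   4   4  10] [171.2 206.1] [501.57610803 273.57552766  74.78936094] [[499.79200992 271.477375    85.        ]]
yel top [175 204   4   5  18] [176.61111111 205.77777778] [500.36687159 260.11500468  85.36943944] [[500.30765348 260.39056209  85.        ]]
yel scene [429 167   8  10  46] [432.5 171.5] [501.91858428 314.76279113  78.75891564] [[508.59349234 304.21380065  85.        ]]
yel scene [418 176   7   7  23] [420.91304348 179.        ] [503.66572352 263.74018534  81.13245655] [[507.7510886  256.96183174  85.        ]]
yel scene [468 179   9  12  54] [471.81481481 184.46296296] [602.35481781 314.20207172  78.77082698] [[607.29947665 303.74867182  85.        ]]
yel scene [458 190   7   7  26] [460.69230769 192.65384615] [602.99209651 261.03921726  82.97156986] [[606.59530344 256.44513746  85.        ]]
```

View pics/crop1.png

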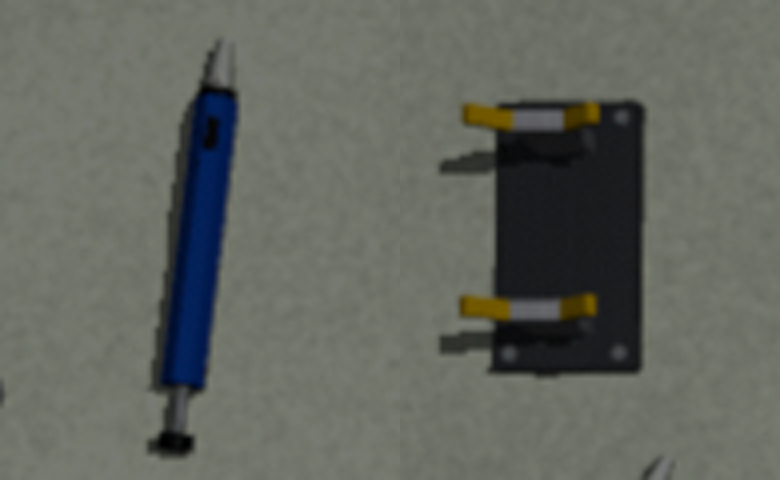

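The crop shows the large blue pump, with its nozzle at about (304,107) and its button at (293,207). The rest's forks are at rows 160 and 207. Pump: centre ≈ (622, 8), yaw ≈ -0.134. Rest: centre ≈ (550, 287), yaw ≈ 0. I'm moving above the pump.

```bash
python3 -m inch '[{"dp":[-366,566,20],"angular":[0,0,-0.281],"fingers":0},{"dp":[-366,566,20],"angular":[0,0,-0.281],"fingers":0},{"dp":[-366,566,20],"angular":[0,0,-0.281],"fingers":0},{"dp":[-366,566,20],"angular":[0,0,-0.281],"fingers":0},{"dp":[-366,566,20],"angular":[0,0,-0.281],"fingers":0},{"dp":[-366,566,20],"angular":[0,0,-0.281],"fingers":0},{"dp":[-366,566,20],"angular":[0,0,-0.281],"fingers":0},{"dp":[-366,566,20],"angular":[0,0,-0.281],"fingers":0},{"dp":[-366,566,20],"angular":[0,0,-0.281],"fingers":0},{"dp":[-366,566,20],"angular":[0,0,-0.281],"fingers":0},{"dp":[-366,566,20],"angular":[0,0,-0.281],"fingers":0},{"dp":[-366,566,20],"angular":[0,0,-0.281],"fingers":0}]' 40
```

```text
clock: 1.1
eef_pos: [526.7, 153.2, 216.3]
tcp_rot: [-3.141, 0.0, 1.437]
contact_force: [1.7, 1.3, 1.4]
opening: 1.0
```

```bash
cat >> h.py <<'E'
from scipy.spatial.transform import Rotation as Ro
def delta(s,tgt,yaw):
    """tool-frame shift and turn from state s to world TCP tgt, pointing down, jaw yaw"""
    R0=Ro.from_euler("xyz",s["tcp_rot"]); R1=Ro.from_euler("xyz",[np.pi,0,yaw])
    return np.round(R0.inv().apply(np.array(tgt)-s["eef_pos"]),1), np.round((R0.inv()*R1).as_rotvec(),3)
E
python3 - <<'E'
from rig import monitor
from h import *
s=monitor.sense(); print(s["clock"],s["eef_pos"],s["tcp_rot"],s["qpos"])
print(delta(s,[621.8,8.4,210],1.437))
E
```

```text
1.1 [526.720705   153.18290405 216.29232379] [-3.14135067e+00  7.03429747e-05  1.43693232e+00] [ 2.80262006e-01  2.50475404e-01  1.81309671e+00  3.74211732e-05
  1.07827037e+00 -1.15668801e+00]
(array([-130.8,  113.6,    6.3]), array([-0.,  0., -0.]))
```

```bash
python3 -m inch '[{"dp":[-131,114,6],"angular":[0,0,0],"fingers":0},{"dp":[-131,114,6],"angular":[0,0,0],"fingers":0},{"dp":[-131,114,6],"angular":[0,0,0],"fingers":0},{"dp":[-131,114,6],"angular":[0,0,0],"fingers":0},{"dp":[-131,114,6],"angular":[0,0,0],"fingers":0},{"dp":[-131,114,6],"angular":[0,0,0],"fingers":0},{"dp":[-131,114,6],"angular":[0,0,0],"fingers":0}]'
python3 - <<'E'
from rig import monitor,vision
from h import *
s=monitor.sense(); cp=vision.camera_params("wrist"); p,d=vision.grab_frame("wrist"); cv2.imwrite("pics/w1.png",p)
print(s["eef_pos"],s["tcp_rot"]); print(cp)
m=col(p,*BLUE,(0,0,640,480)); k,l,st,ce=cv2.connectedComponentsWithStats(m.astype(np.uint8)); 
for i in range(1,k):
    if st[i,4]>500:
        v,u=np.nonzero(l==i); print(st[i],*axis(ray(cp,np.c_[u,v],12)[:,:2]),*axis(ray(cp,np.c_[u,v],24)[:,:2]))
        print(np.percentile(pts(cp,d,l==i)[:,2],[5,50,95]))
E
```

```text
clock: 1.68
eef_pos: [621.0, 10.2, 209.8]
tcp_rot: [-3.14, -0.0, 1.436]
contact_force: [-0.1, 0.2, -0.6]
opening: 1.002
[621.00052953  10.22122948 209.83051585] [-3.13998004e+00 -2.43633346e-04  1.43566200e+00]
{'fx': 396.51908767263234, 'fy': 396.51908767263234, 'cx': 317.29416795831816, 'cy': 243.52237255131863, 'R': array([[ 1.34641604e-01,  9.90894264e-01,  4.41633443e-04],
       [ 9.52457576e-01, -1.29541774e-01,  2.75759851e-01],
       [ 2.73306065e-01, -3.67081116e-02, -9.61226461e-01]]), 't': array([ -93.41494306, -618.86734512,  188.26966514])}
[ 303  116   28  187 4704] [621.53723388   9.62405993] -0.12952814511942715 164.91996284405667 22.948846520573955 [619.02997376   9.96611406] -0.12952814511942715 159.09359995369658 22.1380998684511
[17.23923863 22.02191604 23.99454068]
```

View pics/w1.png

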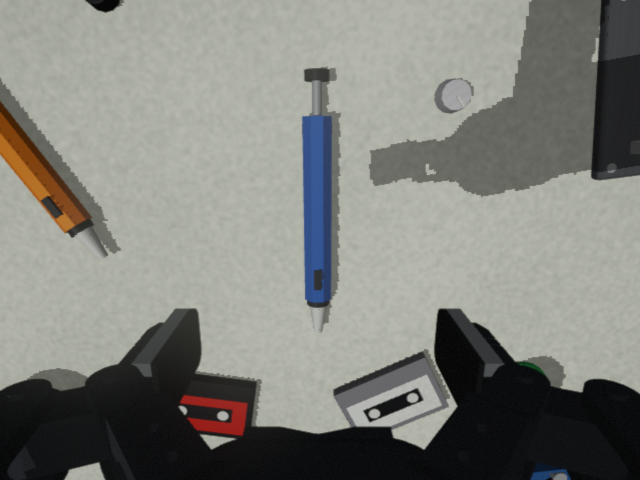

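The wrist view shows the blue pump upright at column 317, with its barrel at rows 116–303. The gripper is aligned with it and the orange pump is well clear. I'm descending.

```bash
python3 -m inch '[{"dp":[-0.5,0,30],"angular":[0,0,0],"fingers":0},{"dp":[-0.5,0,65],"angular":[0,0,0],"fingers":0},{"dp":[-0.5,0,100],"angular":[0,0,0],"fingers":0},{"dp":[-0.5,0,130],"angular":[0,0,0],"fingers":0},{"dp":[-0.5,0,155],"angular":[0,0,0],"fingers":0},{"dp":[-0.5,0,175],"angular":[0,0,0],"fingers":0},{"dp":[-0.5,0,190],"angular":[0,0,0],"fingers":0},{"dp":[-0.5,0,198],"angular":[0,0,0],"fingers":0},{"dp":[-0.5,0,203],"angular":[0,0,0],"fingers":0},{"dp":[-0.5,0,204],"angular":[0,0,0],"fingers":0},{"dp":[-0.5,0,204],"angular":[0,0,0],"fingers":0}]'
python3 - <<'E'
from rig import vision
import cv2
p,d=vision.grab_frame("wrist"); cv2.imwrite("pics/w2.png",p)
E
```

```text
clock: 2.65
eef_pos: [621.8, 10.3, 7.1]
tcp_rot: [3.141, -0.0, 1.438]
contact_force: [0.6, -0.3, 0.4]
opening: 0.998
```

View pics/w2.png

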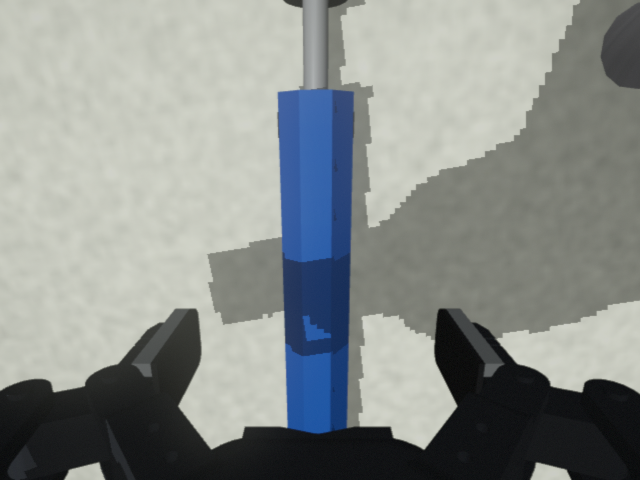

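The barrel is centred between the open pads (column 317). I go a little lower, then close.

```bash
python3 -m inch '[{"dp":[0,0,2],"angular":[0,0,0],"fingers":0},{"dp":[0,0,4],"angular":[0,0,0],"fingers":0},{"dp":[0,0,4],"angular":[0,0,0],"fingers":100},{"dp":[0,0,4],"angular":[0,0,0],"fingers":140},{"dp":[0,0,4],"angular":[0,0,0],"fingers":180},{"dp":[0,0,4],"angular":[0,0,0],"fingers":220},{"dp":[0,0,4],"angular":[0,0,0],"fingers":255},{"dp":[0,0,4],"angular":[0,0,0],"fingers":255},{"dp":[0,0,4],"angular":[0,0,0],"fingers":255},{"dp":[0,0,4],"angular":[0,0,0],"fingers":255},{"dp":[0,0,4],"angular":[0,0,0],"fingers":255},{"dp":[0,0,4],"angular":[0,0,0],"fingers":255}]' 50
```

```text
clock: 3.7
eef_pos: [621.8, 9.7, 2.7]
tcp_rot: [3.141, -0.0, 1.437]
contact_force: [-0.3, -0.9, 4.6]
opening: 0.266
```

Gripped at an opening of about 23 mm. I'm lifting it.

```bash
python3 -m inch '[{"dp":[0,0,-3],"angular":[0,0,0],"fingers":255},{"dp":[0,0,-10],"angular":[0,0,0],"fingers":255},{"dp":[0,0,-22],"angular":[0,0,0],"fingers":255},{"dp":[0,0,-40],"angular":[0,0,0],"fingers":255},{"dp":[0,0,-60],"angular":[0,0,0],"fingers":255},{"dp":[0,0,-82],"angular":[0,0,0],"fingers":255},{"dp":[0,0,-104],"angular":[0,0,0],"fingers":255},{"dp":[0,0,-124],"angular":[0,0,0],"fingers":255},{"dp":[0,0,-138],"angular":[0,0,0],"fingers":255},{"dp":[0,0,-146],"angular":[0,0,0],"fingers":255},{"dp":[0,0,-150],"angular":[0,0,0],"fingers":255},{"dp":[0,0,-150],"angular":[0,0,0],"fingers":255}]'
python3 - <<'E'
from rig import vision,monitor
from h import *
cp=vision.camera_params("wrist");s=monitor.sense();p,d=vision.grab_frame("wrist"); cv2.imwrite("pics/w3.png",p)
ps,ds=vision.grab_frame("scene"); cv2.imwrite("pics/s3.png",ps)
print(s["eef_pos"],s["contact_force"],s["opening"])
# top edge of barrel, wrist: tilt by depth
Q=pts(cp,d,col(p,*BLUE,(240,0,400,430)))
T=(Q-s["eef_pos"])@Ro.from_euler("xyz",s["tcp_rot"]).as_matrix()
k=np.abs(T[:,0])<4; A=np.polyfit(T[k,1],T[k,2],1); print("tool y range",T[k,1].min(),T[k,1].max(),"slope,z0",A)
E
```

```text
clock: 4.7
eef_pos: [621.9, 9.7, 153.5]
tcp_rot: [3.14, -0.0, 1.437]
contact_force: [-0.4, -1.1, -2.2]
opening: 0.263
[621.86136268   9.68916632 153.48511505] [-0.44433014 -1.07756041 -2.21908   ] 0.26305193526450027
tool y range -82.4085700866261 35.539011239774176 slope,z0 [ 5.04642471e-04 -2.03309802e+01]
```

View pics/w3.png

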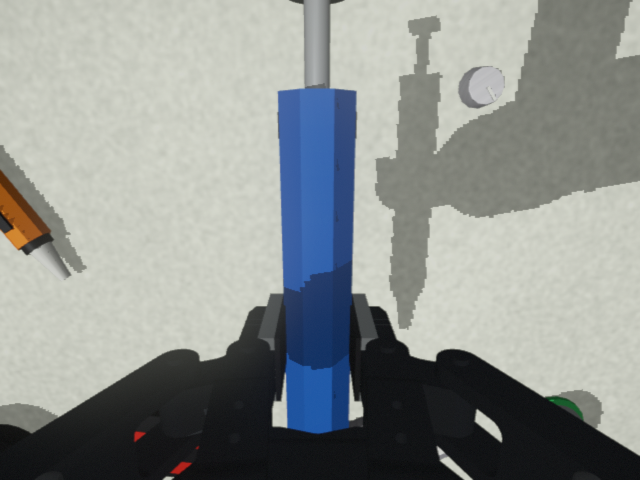

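View pics/s3.png

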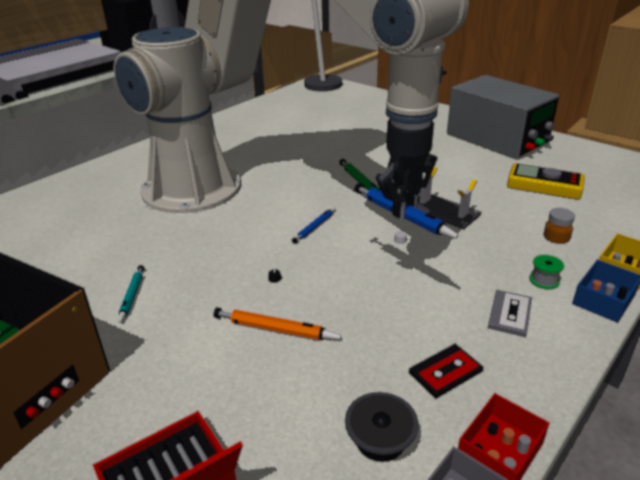

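Held level (slope 0.0005), and the barrel centre is about 1–2 mm to the button side of the TCP. I move beside the rest for a close look with the wrist camera.

Run:
```python
from rig import monitor
from h import *
print(delta(monitor.sense(),[552,185,160],1.571))
```

```text
(array([164.5, -91.8,  -8.1]), array([-0.001,  0.   , -0.134]))
```

```bash
python3 -m inch '[{"dp":[8,-4,-2],"angular":[0,0,-0.02],"fingers":255},{"dp":[25,-14,-4],"angular":[0,0,-0.04],"fingers":255},{"dp":[47,-26,-6],"angular":[0,0,-0.06],"fingers":255},{"dp":[72,-40,-8],"angular":[0,0,-0.08],"fingers":255},{"dp":[97,-54,-8],"angular":[0,0,-0.1],"fingers":255},{"dp":[120,-67,-8],"angular":[0,0,-0.12],"fingers":255},{"dp":[140,-78,-8],"angular":[0,0,-0.134],"fingers":255},{"dp":[154,-86,-8],"angular":[0,0,-0.134],"fingers":255},{"dp":[162,-90,-8],"angular":[0,0,-0.134],"fingers":255},{"dp":[164.5,-92,-8],"angular":[0,0,-0.134],"fingers":255},{"dp":[164.5,-92,-8],"angular":[0,0,-0.134],"fingers":255}]'
python3 - <<'E'
from rig import vision,monitor
from h import *
cp=vision.camera_params("wrist");s=monitor.sense();p,d=vision.grab_frame("wrist"); cv2.imwrite("pics/w4.png",p); np.save("w4.npy",d)
np.savez("w4cp.npz",**cp)
print(s["eef_pos"],s["tcp_rot"])
m=col(p,*YEL,(360,0,640,480)); k,l,st,ce=cv2.connectedComponentsWithStats(m.astype(np.uint8))
for i in range(1,k):
    if st[i,4]>30: 
        Q=pts(cp,d,l==i); print(st[i],ce[i],np.percentile(Q,[3,50,97],axis=0).round(1).tolist())
E
```

```text
clock: 5.72
eef_pos: [551.9, 185.4, 160.0]
tcp_rot: [-3.141, 0.0, 1.572]
contact_force: [0.4, 0.6, -1.4]
opening: 0.27
[551.8630031  185.37889163 160.0423894 ] [-3.14080339e+00  3.73486795e-04  1.57237852e+00]
[449 155  32  22 602] [464.12458472 165.07973422] [[494.6, 257.2, 69.0], [499.4, 265.1, 82.5], [504.4, 278.1, 87.3]]
[524 156  56  21 992] [552.03528226 165.45967742] [[494.9, 305.6, 69.8], [499.6, 314.8, 79.2], [504.4, 324.0, 86.8]]
[433 312  29  30 538] [446.9795539  326.49814126] [[594.1, 256.8, 69.2], [597.3, 265.1, 81.1], [603.8, 276.8, 86.9]]
[501 313  48  30 808] [524.70420792 327.00866337] [[594.5, 305.3, 69.4], [598.8, 314.6, 78.6], [604.4, 323.1, 86.8]]
```

View pics/w4.png

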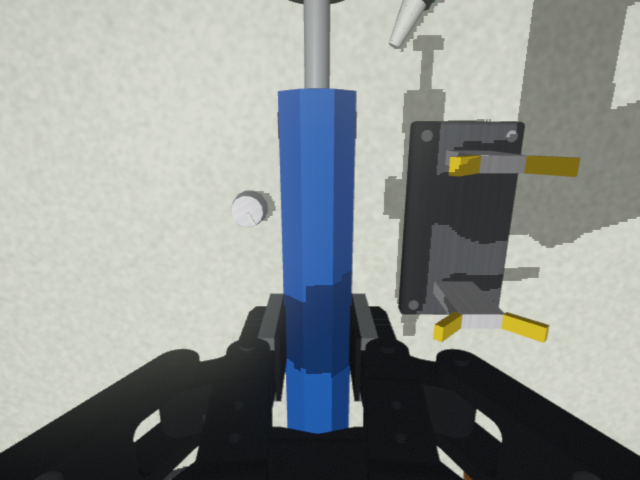

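Run:
```python
from rig import vision
from h import *
ct=vision.camera_params("top"); cw=dict(np.load("w4cp.npz"))
p=cv2.imread("pics/w4.png"); t=cv2.imread("pics/top0.png")
print(ray(cw,[[480,163],[525,163],[463,321],[502,321]],70).round(1).tolist())
print(ray(ct,[[158,160],[171.2,160],[157.5,207],[171,207]],70).round(1).tolist())
# outer arm tips at z=90
print(ray(cw,[[449,166],[580,166],[434,333],[549,333]],88).round(1).tolist())
c=cv2.resize(p[110:360,390:610],None,fx=2.4,fy=2.4,interpolation=cv2.INTER_CUBIC);cv2.imwrite("pics/crop4.png",c)
```

```text
[[499.1, 278.5, 70.0], [499.0, 304.4, 70.0], [599.2, 279.1, 70.0], [599.1, 304.2, 70.0]]
[[599.8, 304.0, 70.0], [599.4, 276.4, 70.0], [500.6, 304.0, 70.0], [500.3, 275.9, 70.0]]
[[499.2, 255.0, 88.0], [499.1, 324.5, 88.0], [598.0, 255.2, 88.0], [597.8, 324.2, 88.0]]
```

View pics/crop4.png

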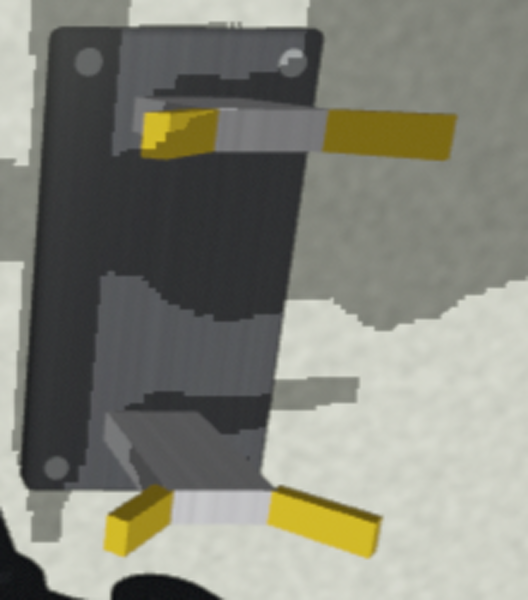

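Rest centre ≈ (549.5, 290.7), yaw ≈ 0. I target TCP (551, 290.7), first above the rest.

```bash
python3 -m inch '[{"dp":[8,0,0],"angular":[0,0,0],"fingers":255},{"dp":[22,0,2],"angular":[0,0,0],"fingers":255},{"dp":[40,0,6],"angular":[0,0,0],"fingers":255},{"dp":[60,1,10],"angular":[0,0,0],"fingers":255},{"dp":[78,1,15],"angular":[0,0,0],"fingers":255},{"dp":[92,-1,18],"angular":[0,0,0],"fingers":255},{"dp":[101,-1,20],"angular":[0,0,0],"fingers":255},{"dp":[105,-1,20],"angular":[0,0,0],"fingers":255},{"dp":[105.3,-1,20],"angular":[0,0,0],"fingers":255},{"dp":[105.3,-1,20],"angular":[0,0,0],"fingers":255},{"dp":[105.3,-1,20],"angular":[0,0,0],"fingers":255}]'
python3 - <<'E'
from rig import vision,monitor
from h import *
s=monitor.sense();cp=vision.camera_params("wrist");p,d=vision.grab_frame("wrist"); cv2.imwrite("pics/w5.png",p)
ct=vision.camera_params("top");t,dt=vision.grab_frame("top")
print(s["eef_pos"],s["tcp_rot"],delta(s,[551,290.7,75],1.5708))
print(axis(ray(cp,np.argwhere(col(p,*BLUE,(240,0,400,430)))[:,::-1],128)[:,:2]))
cv2.imwrite("pics/t5.png",cv2.resize(t[120:260,90:260],None,fx=4,fy=4,interpolation=cv2.INTER_CUBIC))
E
```

```text
clock: 6.68
eef_pos: [551.4, 289.7, 140.7]
tcp_rot: [3.141, 0.0, 1.571]
contact_force: [-0.7, 1.5, -0.8]
opening: 0.262
[551.449952   289.67645788 140.69621298] [3.14144073e+00 1.45660737e-04 1.57051916e+00] (array([ 1. , -0.5, 65.7]), array([ 0.,  0., -0.]))
(array([540.68975122, 289.13145153]), np.float64(0.0021582650251922835), np.float64(149.11295097868788), np.float64(29.478950250367927))
```

View pics/w5.png

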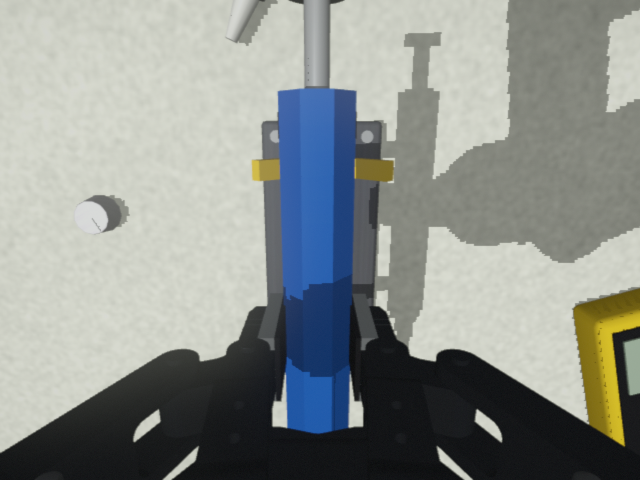

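View pics/t5.png

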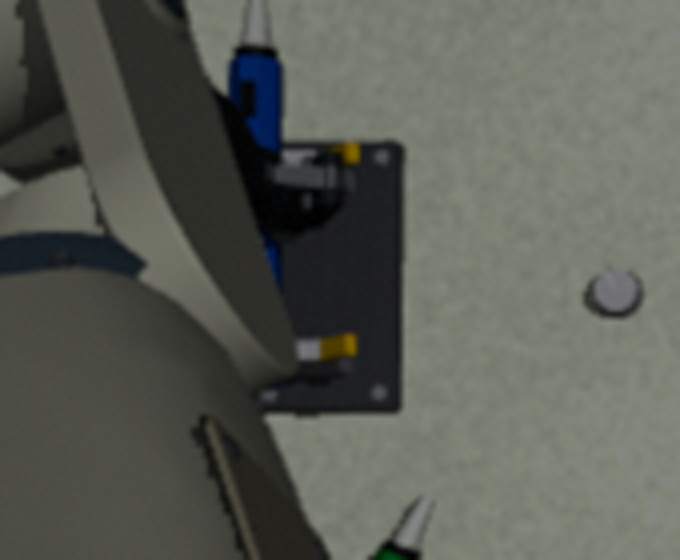

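Run:
```python
from rig import vision,monitor
from h import *
cp=vision.camera_params("wrist"); p=cv2.imread("pics/w5.png")
m=col(p,*YEL,(230,140,420,200)); 
for row in (164,168,172,176):
    u=np.nonzero(m[row])[0]; print(row,u.min(),u.max(),ray(cp,[[u.min()-.5,row],[u.max()+.5,row]],88)[:,1].round(1))
print("barrel",ray(cp,[[277.5,100],[356.5,100]],150)[:,:2])
b=col(p,*BLUE,(240,0,400,430))
for row in (95,150,200,250):
    u=np.nonzero(b[row])[0]; print(row,u.min(),u.max(),ray(cp,[[u.mean(),row]],150).round(1))
```

```text
164 252 392 [257.6 325.6]
168 252 392 [257.5 325.7]
172 252 392 [257.4 325.8]
176 252 392 [257.3 325.9]
barrel [[471.42187104 276.82760994]
 [471.43365334 301.69345716]]
95 279 354 [[469.9 289.1 150. ]]
150 280 354 [[486.8 289.2 150. ]]
200 281 353 [[503.2 289.2 150. ]]
250 282 352 [[520.8 289.2 150. ]]
```

In the same image the fork centre is about 2.4 mm to +y of the barrel, which agrees with the wrist-camera floor estimate. I shift +2 and lower until just inside the notches.

```bash
python3 -m inch '[{"dp":[1,0,3],"angular":[0,0,0],"fingers":255},{"dp":[2,0,10],"angular":[0,0,0],"fingers":255},{"dp":[2,0,19],"angular":[0,0,0],"fingers":255},{"dp":[2,0,28],"angular":[0,0,0],"fingers":255},{"dp":[2,0,37],"angular":[0,0,0],"fingers":255},{"dp":[2,0,45],"angular":[0,0,0],"fingers":255},{"dp":[2,0,52],"angular":[0,0,0],"fingers":255},{"dp":[2,0,57],"angular":[0,0,0],"fingers":255},{"dp":[2,0,60],"angular":[0,0,0],"fingers":255},{"dp":[2,0,62],"angular":[0,0,0],"fingers":255},{"dp":[2,0,62],"angular":[0,0,0],"fingers":255},{"dp":[2,0,62],"angular":[0,0,0],"fingers":255}]'
python3 - <<'E'
from rig import vision,monitor
from h import *
s=monitor.sense();cp=vision.camera_params("wrist");p,d=vision.grab_frame("wrist"); cv2.imwrite("pics/w6.png",p)
t,_=vision.grab_frame("scene")
print(s["eef_pos"],s["tcp_rot"],s["contact_force"],s["wrist_torque"])
m=col(p,*YEL,(230,100,420,240));v,u=np.nonzero(m); print(u.min(),u.max(),v.min(),v.max())
row=int(v.mean());u=np.nonzero(m[row])[0];b=np.nonzero(col(p,*BLUE,(240,0,400,430))[row])[0]
print(row,ray(cp,[[u.min()-.5,row],[u.max()+.5,row]],88)[:,1],u[u<317].max(),u[u>317].min(),b.min(),b.max())
cv2.imwrite("pics/s6.png",cv2.resize(t[120:270,340:520],None,fx=4,fy=4,interpolation=cv2.INTER_CUBIC))
E
```

```text
clock: 7.78
eef_pos: [551.5, 292.4, 78.7]
tcp_rot: [3.141, -0.0, 1.571]
contact_force: [0.4, 0.8, -0.1]
opening: 0.264
[551.51302843 292.39138239  78.72256688] [ 3.14124757e+00 -2.06313776e-04  1.57099193e+00] [ 0.37556996  0.76212075 -0.13725398] [-0.0260256  -0.01614533 -0.01154753]
230 418 169 204
185 [262.80884395 325.47625736] 279 355 281 353
```

View pics/w6.png

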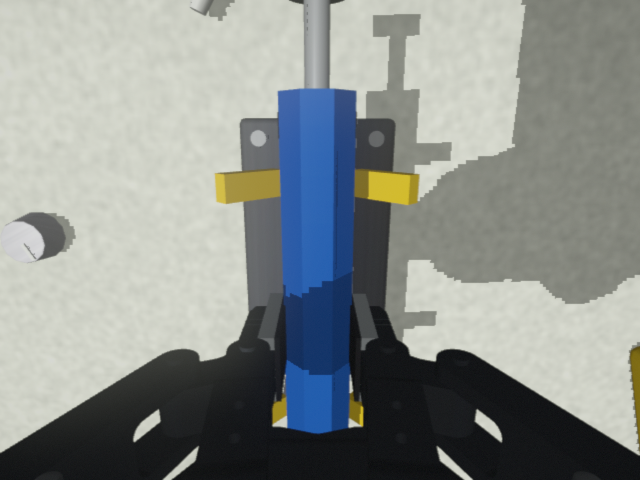

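View pics/s6.png

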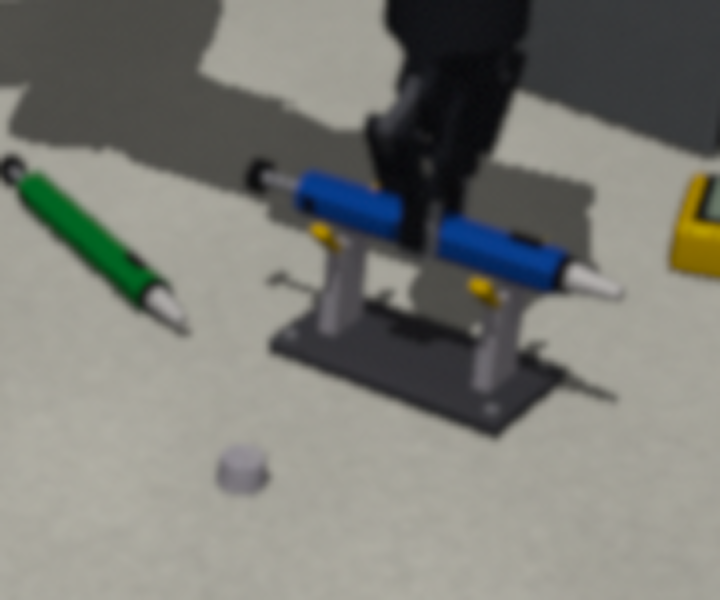

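The wrist view shows the fork arms at columns 216–418 (middle 317) and the barrel centred at 317. The scene view shows it lying along the rest just above the notch floors. I lower the last few millimetres slowly.

```bash
python3 -m inch '[{"dp":[0,0,1],"angular":[0,0,0],"fingers":255},{"dp":[0,0,2],"angular":[0,0,0],"fingers":255},{"dp":[0,0,3],"angular":[0,0,0],"fingers":255},{"dp":[0,0,4],"angular":[0,0,0],"fingers":255},{"dp":[0,0,4.5],"angular":[0,0,0],"fingers":255},{"dp":[0,0,5],"angular":[0,0,0],"fingers":255},{"dp":[0,0,5],"angular":[0,0,0],"fingers":255}]'; python3 -c "
from rig import monitor; s=monitor.sense(); print(s['contact_force'],s['wrist_torque'])"
```

```text
clock: 8.47
eef_pos: [551.3, 292.2, 73.3]
tcp_rot: [-3.141, 0.0, 1.571]
contact_force: [0.2, -0.5, -1.1]
opening: 0.264
[ 0.21506728 -0.54981842 -1.13450257] [-0.00991928  0.02952578 -0.00821026]
```

```bash
python3 -m inch '[{"dp":[0,0,0.5],"angular":[0,0,0],"fingers":255},{"dp":[0,0,1],"angular":[0,0,0],"fingers":255},{"dp":[0,0,1],"angular":[0,0,0],"fingers":255},{"dp":[0,0,1],"angular":[0,0,0],"fingers":255}]'; python3 -c "
from rig import monitor; s=monitor.sense(); print(s['contact_force'],s['wrist_torque'])"
```

```text
clock: 8.8
eef_pos: [551.4, 292.3, 72.7]
tcp_rot: [3.141, -0.0, 1.571]
contact_force: [-0.4, -0.2, 3.3]
opening: 0.264
[-0.36466736 -0.22161554  3.29523979] [-0.06609949  0.21838987  0.00125077]
```

The force has risen by about 4 N, so there's contact with the floors. One more small step to confirm.

```bash
python3 -m inch '[{"dp":[0,0,0.6],"angular":[0,0,0],"fingers":255},{"dp":[0,0,0.6],"angular":[0,0,0],"fingers":255},{"dp":[0,0,0.6],"angular":[0,0,0],"fingers":255}]'
python3 - <<'E'
from rig import monitor,vision
import cv2
s=monitor.sense(); print(s['contact_force'],s['wrist_torque'])
p,_=vision.grab_frame("wrist"); cv2.imwrite("pics/w7.png",p)
E
```

```text
clock: 9.05
eef_pos: [551.4, 292.3, 72.7]
tcp_rot: [3.141, -0.0, 1.571]
contact_force: [-2.9, -1.2, 8.4]
opening: 0.262
[-2.85857187 -1.15740986  8.41758279] [-0.26039632  0.4893964   0.00948114]
```

View pics/w7.png

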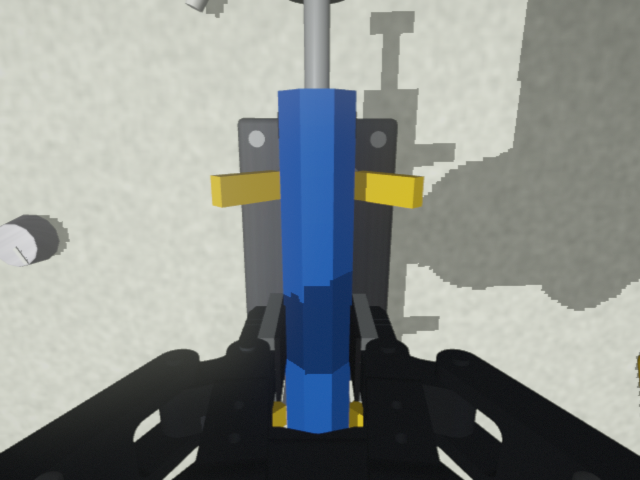

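Seated: z no longer advances and the force has risen to 8 N. I'm releasing slowly.

```bash
python3 -m inch '[{"dp":[0,0,-0.5],"angular":[0,0,0],"fingers":180},{"dp":[0,0,-0.5],"angular":[0,0,0],"fingers":165},{"dp":[0,0,-0.5],"angular":[0,0,0],"fingers":150},{"dp":[0,0,-0.5],"angular":[0,0,0],"fingers":130},{"dp":[0,0,-0.5],"angular":[0,0,0],"fingers":110},{"dp":[0,0,-0.5],"angular":[0,0,0],"fingers":90},{"dp":[0,0,-0.5],"angular":[0,0,0],"fingers":70},{"dp":[0,0,-0.5],"angular":[0,0,0],"fingers":70},{"dp":[0,0,-0.5],"angular":[0,0,0],"fingers":70},{"dp":[0,0,-0.5],"angular":[0,0,0],"fingers":70}]' 20
```

```text
clock: 9.93
eef_pos: [551.3, 292.3, 72.4]
tcp_rot: [-3.142, 0.0, 1.571]
contact_force: [0.2, 0.1, -0.2]
opening: 0.724
```

Run:
```python
from rig import vision
import cv2
p,_=vision.grab_frame("wrist"); cv2.imwrite("pics/w8.png",p)
```

```text
(no output)
```

View pics/w8.png

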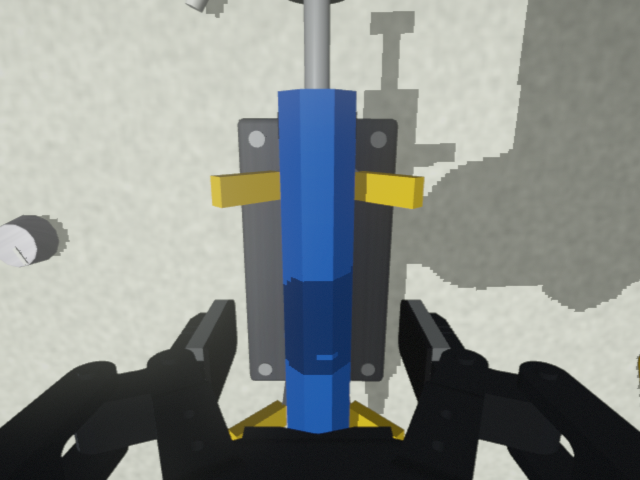

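The fingers are clear on both sides and the pump hasn't moved. I back straight up, then move aside for a clear check.

```bash
python3 -m inch '[{"dp":[0,0,-5],"angular":[0,0,0],"fingers":70},{"dp":[0,0,-15],"angular":[0,0,0],"fingers":70},{"dp":[0,0,-35],"angular":[0,0,0],"fingers":70},{"dp":[0,0,-60],"angular":[0,0,0],"fingers":70},{"dp":[0,0,-90],"angular":[0,0,0],"fingers":70},{"dp":[0,0,-120],"angular":[0,0,0],"fingers":70},{"dp":[20,0,-145],"angular":[0,0,0],"fingers":70},{"dp":[50,-30,-160],"angular":[0,0,0],"fingers":70},{"dp":[80,-70,-160],"angular":[0,0,0],"fingers":70},{"dp":[110,-105,-160],"angular":[0,0,0],"fingers":70},{"dp":[140,-140,-160],"angular":[0,0,0],"fingers":70},{"dp":[160,-170,-160],"angular":[0,0,0],"fingers":70}]'
python3 -m inch '[{"dp":[20,-30,0],"angular":[0,0,0],"fingers":70},{"dp":[40,-60,0],"angular":[0,0,0],"fingers":70},{"dp":[60,-80,0],"angular":[0,0,0],"fingers":70},{"dp":[65,-85,0],"angular":[0,0,0],"fingers":70},{"dp":[65,-85,0],"angular":[0,0,0],"fingers":70}]'
python3 - <<'E'
from rig import vision,monitor
from h import *
p,d=vision.grab_frame("top"); ct=vision.camera_params("top"); t,_=vision.grab_frame("scene")
for n,c,b,z in (("blue",BLUE,(120,110,230,260),82),("orange",ORG,(370,140,450,245),12)):
    m=col(p,*c,b); v,u=np.nonzero(m); print(n,m.sum(),*axis(ray(ct,np.c_[u,v],z)[:,:2]),np.median(pts(ct,d,m)[:,2]))
print(monitor.sense()["clock"],monitor.sense()["contact_force"])
a=cv2.resize(p[110:260,90:260],(600,530)[0:2] and (400,353),interpolation=cv2.INTER_CUBIC);b=cv2.resize(t[120:270,360:520],(377,353),interpolation=cv2.INTER_CUBIC)
cv2.imwrite("pics/fin.png",np.hstack([a,b]))
E
```

```text
clock: 10.98
eef_pos: [391.8, 444.9, 233.8]
tcp_rot: [3.14, -0.002, 1.571]
contact_force: [-0.0, -0.0, -0.2]
opening: 0.726
clock: 11.4
eef_pos: [306.6, 510.0, 233.3]
tcp_rot: [3.141, -0.001, 1.574]
contact_force: [-0.8, 0.0, -0.2]
opening: 0.723
blue 779 [552.19611825 291.9211161 ] 3.135962136301527 161.0093154034284 22.772590110278923 92.43415742344533
orange 504 [ 532.90211127 -236.52139341] -2.7321810064072016 160.79002862443065 16.950694637680257 23.235034531578567
11.5 [-0.2106945   0.0767204   0.02803209]
```

View pics/fin.png

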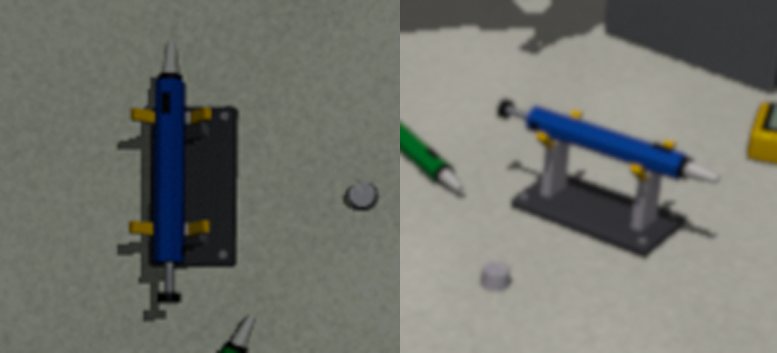

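The two views show the blue pump level in both notches and clear of the gripper. Its centre is about 2–3 mm from midway, with yaw within 0.006 rad. The orange pump hasn't moved.

```bash
python3 -c "
from rig import sign_off; print(sign_off())"
```

```text
the job is handed in; nothing more can be done
None
```

I picked up the large blue solder sucker by mid-barrel and laid it in both notches of the rest. I pressed it down to about 8 N of contact, released it slowly, backed clear and handed in at about 11.5 s.

Last checks from the top camera:
- **Blue pump position:** the barrel centre is at about (552, 292) mm. The rest centre is at about (549.5, 290.7) mm, so it sits about 3 mm from midway, within the 20 mm limit.
- **Angle:** it lies within 0.006 rad of world x. I measured the rest's axis as parallel to that to about the same accuracy.
- **Height:** the depth camera puts the top of the barrel at 92 mm against 94 mm expected, so it looks fully down.
- **Orange pump:** it moved less than 0.1 mm.
- **Contact:** the force on the tool is about zero.

One disagreement: my estimates of the rest's centre in y differed by up to 2 mm between cameras (289.7 to 291.6 mm). I settled it from the gap between fork and barrel in the wrist camera view, and the barrel went into the notches without catching.

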